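# Set the bread slicer's length stop and bring the loaf up to it

### The job

Set the bread slicer's stop to the third hole counted from the blade: pull its plunger knob up, slide the stop over, and let the plunger spring fully down into that hole, without jamming the pin against the hole plate. Then slide the loaf along the board, under the raised blade, cut end first, squarely up against the stop, gently and without lifting it off the board; leave everything else where it is.

Things in the scene. Friction and masses are not known exactly. Their poses are not given: they have to be found in the camera images.
- slicer: Hand bread slicer fixed on the counter: wooden board 180 x 585 mm, its top (the bed) 26 mm above the counter. Origin: at counter height in the blade's plane (y = 0), midway across. x points across the board, away from the robot (board from -90 to +90 mm); y along it (-310 to +275 mm), z up. The loaf is on the -y side, the stop on the +y side.
- pivot (a point): Pivot of the knife lever, on the slicer at x = 72, y = 0, z = 80 mm, between two steel cheeks (34 x 26 mm, 96 mm high). The lever is fixed raised in the blade's plane: from here it rises at 40 degrees towards the robot, 320 mm long, to its wooden handle's end (28 mm thick) at slicer x = -168, z = 292 mm. The blade is 40 mm deep; its lower edge is over 100 mm up above the loaf's lane.
- lane (a point): Point on the bed in the blade's plane, in the middle of the loaf's lane (slicer x = -30 mm); axes as the slicer's. The lane runs along y. A steel guide strip, 8 mm high, stands beside it from x = +15 to +18 mm, y = -280 to -20 mm (slicer).
- index_rail: Rail along the slicer's y at x = 60 mm, between the stop's two guide rods (x = 36 and 84 mm, tops at z = 50 mm), with a steel hole plate 28 mm wide, top at z = 38 mm. Origin on the bed at slicer (60, 0, 26) mm, axes as the slicer's. Four round 10.2 mm holes, 28 mm apart, nominally at y = 60, 88, 116, 144 mm (first nearest the blade), then a slot 10.2 mm wide from 164 to 223 mm.
- carriage (a joint): Slide of the stop along its rods, m: 0 at the outer end, growing towards the blade (slicer -y), up to 0.165. Holes 1 to 4 from the blade are nominally at 0.155, 0.127, 0.099, 0.071, but the hole plate can be set along its rail and was set by eye: all together may be up to 0.009 off either way, which no reading tells. Starts at 0.007 to 0.036 with the pin in the slot. Friction 2 to 4 N, stays where it is left.
- plunger (a joint): Lift of the spring plunger, m: 0 fully down (in a hole or the slot), at most 0.013. Its flat-ended 9 mm pin stands 7 mm into the plate at 0: at 0.007 it rests on the plate, from 0.009 it is well clear. The spring pushes down with 4 N at 0, 8 N at 0.013. Let go it snaps down by itself, into a hole only if within about 1 mm of the hole's middle; it can ride on the plate.
- knob (a point): Middle of the plunger's black knob, an upright cylinder 28 mm across and 27 mm tall; with the plunger down, 85 mm above the counter. It rides on the carriage (aluminium block 64 x 66 mm, top at z = 57 mm), 40 mm behind the stop's face, and lifts with the plunger. Free space round it above the block, save the stop's plate, its nearest corner 60 mm away.
- stop_face (a point): On the stop's face, 56 mm above the counter, in the middle of the loaf's lane (slicer x = -30 mm). The stop is an upright aluminium plate, slicer x from -90 to +10 mm, 4 mm thick, z from 30 to 82 mm, facing the blade (slicer -y); axes as the slicer's.
- loaf: Tin loaf of bread with a firm crust, 58 mm wide (x), 190 mm long (y), 56 mm high, 0.3 to 0.6 kg; origin at the centre of its underside. It lies on the bed on the slicer's -y side, cut end towards the blade (+y), within 0.06 rad of straight.
- loaf_cut (a point): Middle of the loaf's flat, pale cut end, 28 mm above the bed; axes as the loaf's.
- slices: Two cut slices stacked flat on the bed behind the stop, 58 x 56 x 25 mm; leave alone. Origin: centre of the underside.
- spatula: Spatula 260 mm long lying on the counter off the slicer's stop end; leave alone. Origin: in its middle.
- brush: Pastry brush 200 mm long lying on the counter beyond the slicer; leave alone. Origin: in its middle.
- cup: Steel cup, 72 mm across, 75 mm high, on the counter beyond the slicer; leave alone. Origin: centre of its base.
- jar: Jam jar, 68 mm across, 100 mm high, on the counter beyond the slicer; leave alone. Origin: centre of its base.
Mind the look-alikes: they are no part of the job. There is more than one size of the loaf; the job needs the middle-sized.

How it is judged:
By the outcome, as a careful person would: the job done as asked, in the order asked, and still so for the second after the job is handed in, with the robot touching nothing.
It also fails if it takes over 69 s, if anything falls off the work surface, if the arm or the gripper's body presses on something with over 40 N, if the wrist force passes 120 N, or if a joint passes its speed limit or range.

### The arm

A 7-joint arm with a two-finger parallel gripper is mounted at the origin on the work surface. World frame = base frame: x ahead of the robot, y to its left, z up, the work surface at z = 0. Lengths are in m, angles in rad, forces in N, time in s.
With the tool pointing down it reaches from about 0.4 to 0.85 m from the base axis. Payload 10.4 kg.
Tool frame: the origin (TCP) lies between the finger pads; the fingertips stand 22 mm ahead of it and the grasp point (between the pads) lies 3 mm ahead of it; z points along the fingers, y is the line along which they close (so a half turn about z gives the same grasp; the last joint's range is limited). The gripper opens to 85 mm and grips with 20 to 120 N. Pads are 22 mm wide; open, the fingers measure 114 mm over their backs; the gripper's body (76 mm by 85 mm) begins 54 mm behind the grasp point. The pads swing forward as they close: fully open they stand 13 mm farther back than shut.
Start: joints at [-1.173, 0.332, -0.065, 1.46, 0.022, 1.35, -0.088], TCP at [0.255, 0.571, 0.253] pointing down, gripper open.
Joint ranges: [-2.6, 2.6], [-0.5, 2.12], [-1.47, 1.34], [0.16, 2.42], [-1.27, 4.41], [0.06, 2.06], [-2.6, 2.6]. Speed limits (rad/s): [2.22, 2.22, 2.79, 2.79, 3.14, 3.14, 3.14].

### API

Orientations are given as a unit quaternion [x, y, z, w].
In Python, from workcell import manip, camera, ticket, boxes_of, outline_of gives the robot as it stands.
- The arm moves only by the tool carry_out, never from a script. Its argument "deltas" is a list of rows, each a list of 5 numbers: the shift along the tool's x, y, z as a fraction of full scale, then the turn about the tool's z as a fraction of full scale, then the opening, from -1 (shut) to 1 (fully open), so that 0 is half open. In form: [[tx, ty, tz, spin, gripper], ...]. A call has 1 to 20 rows; each row is the pose to reach, as a shift and turn from the pose commanded when the call began, along the tool's axes at that moment; what a row does not reach only later rows make up. Full scale, the value 1, is 150 mm for a shift and 30 degrees for a turn. A row lasts 1/8 s, in which the tool goes at most 62.5 mm and 10.7 degrees, less where a joint would pass 70% of its speed; a pose out of reach is approached as far as the arm can. A call with a number of a shift or a turn outside -1 to 1 is refused whole. A call with a gripper value outside its range is refused whole. The fingers move at their own pace and stop on an object; "force" is the grip in N (left out, the last holds). Time passes only in rows, so rows that repeat a pose let the fingers close. It gives the time, the measured TCP pose, the force, the opening and the grip force at its end, in the units of the state.
- manip.get_obs(): the state, without advancing time (a new reading comes with each control period).
- camera(name): name is "side" or "top" or "wrist"; returns a dict with "img" (420x560x3 uint8, red, green, blue), "depth" (420x560 float32, m along the optical axis (not along the pixel's ray), 0 where there is no reading), "vertical_fov" (degrees; the focal length in pixels is half the picture's height over the tangent of half this angle, whatever the lens; pixels are square), "cx", "cy" (the principal point, pixels), "R" (3x3) and "t" (3): a world point X has camera coordinates R X + t. Camera axes: x right, y down, z forward; pixel columns grow to the right and rows downward; lengths in m; the calibration is good to about 2 mm. A picture is of the moment at which its call begins.
- ticket.hand_in(): hands the job in; it is judged then, once.
Trained networks look in a picture, given as the dict that the camera call returned (one of the last four; its "shot" number tells which), for a name from the list of things; names that differ only in an ending like _2 or _b are one class to them, and where a whole thing is asked for, a point or a joint stands for the part that bears it (a point fixed in the world has none). Each returns a list of dicts, best first, with "conf" (0 to 1); they miss things now and then, are a little off and sometimes report something else, mostly with a low value. They report only what shows in the picture. A call takes as long as a camera call. They do not tell look-alikes from the thing itself.
- boxes_of(query, picture): "position" ([x, y, z] in m, in world coordinates, good to about 4 mm: the middle of the surface that is visible of it).
- outline_of(query, picture): "region" (420x560 bool, what is visible of it).
The state is a dict: "clock": time; "joint_pos": joint angles; "joint_velocities": joint speeds; "tau": joint torques, N m; "position": TCP position; "ee_rot": TCP orientation; "ft_force": force on the tool from outside, world axes, zero at the start; "torque": the same for the moment, N m; "grip_width": opening from 0.0 (shut) to 1.0 (fully open); "grasp_force": force on a finger pad.
Only numpy, scipy, OpenCV 4.12 (cv2) and the standard library are available. Lean on these libraries where they do the work, as an engineer would, in place of code of your own. Each camera call takes 0.05 s, during which the arm holds its last target. There are 200 camera calls.

## Working session

There is one attempt and no reset: what is moved stays moved. The work goes in short steps, Python scripts to look and compute and a tool call to move; the robot and the scene stay as the last step left them, time stands still between calls to the robot, and variables do not carry over. Pictures are saved under pics/ and viewed, at most 10 in all, crops included, and the job is handed in when it is done.

Besides the shell and the picture viewer there is one more tool, called after "Emit:" as name([rows], argument=value, ...), one row to a line, values as JSON. carry_out: Moves the arm, as the interface text tells. Its arguments: {"type":"object","properties":{"deltas":{"type":"array","items":{"type":"array","items":{"type":"number"}}},"force":{"type":"number"}},"required":["deltas"]}

```bash
mkdir -p pics
cat > h.py <<'E'
import numpy as np, cv2
from workcell import manip, camera, ticket, boxes_of, outline_of
def f(c): return c["img"].shape[0]/2/np.tan(np.radians(c["vertical_fov"])/2)
def pts(c,mask=None):
    d=c["depth"]; v,u=np.nonzero((d>0) if mask is None else (d>0)&mask)
    z=d[v,u]; P=np.c_[(u-c["cx"])/f(c)*z,(v-c["cy"])/f(c)*z,z]
    return (P-c["t"])@c["R"], u, v
def save(c,n): cv2.imwrite(f"pics/{n}.png",c["img"][...,::-1])
def px(c,X):
    q=c["R"]@np.asarray(X)+c["t"]; return f(c)*q[:2]/q[2]+[c["cx"],c["cy"]]
E
python3 - <<'E'
from h import *
o=manip.get_obs(); print({k:np.round(v,3) for k,v in o.items()})
a=camera("top"); b=camera("side"); save(a,"top"); save(b,"side")
for c,n in((a,"top"),(b,"side")):
    print(n,np.round(c["t"],3),np.round(-c["R"].T@c["t"],3),c["vertical_fov"])
    for q in("slicer","loaf","loaf_cut","knob","stop_face","slices","carriage","index_rail","pivot"):
        print(q,[(np.round(r["position"],3).tolist(),round(r["conf"],2),px(c,r["position"]).astype(int).tolist()) for r in boxes_of(q,c)])
E
```

```text
{'clock': np.float64(0.0), 'joint_pos': array([-1.173,  0.333, -0.065,  1.461,  0.022,  1.35 , -0.088]), 'joint_velocities': array([-0.001, -0.001,  0.   ,  0.   , -0.   ,  0.002, -0.   ]), 'tau': array([-0.0000e+00, -6.2544e+01,  4.9000e-02, -3.9159e+01,  1.6000e-02,
        1.0000e-02,  0.0000e+00]), 'position': array([0.255, 0.57 , 0.253]), 'ee_rot': array([ 0.209,  0.978, -0.001, -0.   ]), 'ft_force': array([ 1.534, -0.393,  0.468]), 'torque': array([ 0.024,  0.01 , -0.023]), 'grasp_force': np.float64(0.0), 'grip_width': np.float64(1.001)}
top [0.076 0.509 1.331] [0.422 0.085 1.361] 44.630313613179254
slicer [([0.503, 0.036, 0.022], 0.57, [292, 207])]
loaf [([0.223, 0.28, 0.07], 0.86, [197, 319]), ([0.448, -0.145, 0.077], 0.82, [366, 227]), ([0.239, -0.284, 0.037], 0.81, [419, 308])]
loaf_cut [([0.219, 0.28, 0.076], 0.95, [196, 321]), ([0.445, -0.144, 0.082], 0.93, [365, 228]), ([0.24, -0.283, 0.038], 0.86, [419, 307])]
knob [([0.588, 0.193, 0.093], 0.44, [230, 172]), ([0.762, -0.114, 0.1], 0.31, [352, 101])]
stop_face [([0.58, 0.179, 0.057], 0.75, [237, 177])]
slices [([0.543, 0
[... 371 characters left out ...]
0.245, 0.069], 0.92, [176, 200]), ([0.434, -0.171, 0.081], 0.79, [300, 276]), ([0.233, -0.303, 0.034], 0.64, [243, 356])]
loaf_cut [([0.436, -0.177, 0.077], 0.85, [302, 279]), ([0.23, -0.302, 0.037], 0.85, [241, 355]), ([0.214, 0.248, 0.071], 0.66, [176, 199]), ([0.542, 0.237, 0.052], 0.43, [280, 179])]
knob [([0.587, 0.18, 0.091], 0.64, [300, 177]), ([0.548, 0.42, 0.001], 0.51, [262, 159])]
stop_face [([0.576, 0.177, 0.056], 0.93, [297, 187])]
slices [([0.542, 0.238, 0.051], 0.66, [280, 179])]
carriage [([0.579, 0.177, 0.054], 0.78, [298, 187])]
index_rail [([0.589, 0.141, 0.04], 0.45, [306, 197]), ([0.578, 0.175, 0.055], 0.39, [298, 188])]
pivot [([0.492, -0.007, 0.021], 0.82, [296, 243])]
```

View pics/top.png

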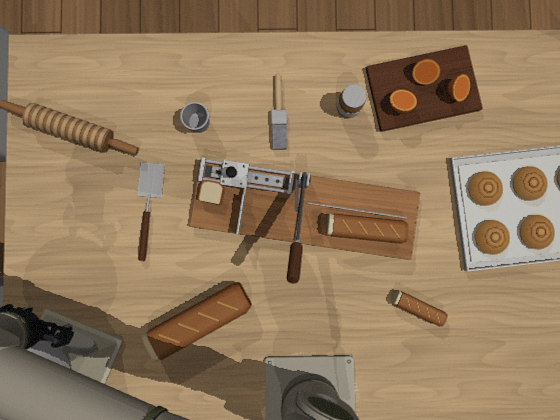

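Run:
```python
from h import *
c=camera("top")
m=cv2.resize(c["img"][110:290,180:430],None,fx=3.2,fy=3.2,interpolation=cv2.INTER_CUBIC); cv2.imwrite("pics/crop1.png",m[...,::-1])
# loaves: top rect
for q in("loaf","slicer","knob","slices"):
  for r in outline_of(q,c)[:4]:
    P,u,v=pts(c,r["region"]); 
    z=np.percentile(P[:,2],90)
    if q=="slicer": s=abs(P[:,2]-.026)<.006
    else: s=P[:,2]>z-.015
    R=cv2.minAreaRect((P[s,:2]*1000).astype(np.float32))
    print(q,round(r["conf"],2),"z90",round(z,3),[np.round(x,1) for x in R],s.sum())
```

```text
loaf 0.93 z90 0.086 [array([ 445.3, -150.5]), array([201. ,  57.5]), np.float64(83.6)] 1734
loaf 0.91 z90 0.043 [array([ 236.7, -288.9]), array([139.3,  39.9]), np.float64(63.4)] 832
loaf 0.67 z90 0.081 [array([217.1, 283. ]), array([ 79. , 274.4]), np.float64(28.1)] 3270
slicer 0.87 z90 0.06 [array([498.9,   3.5]), array([585.9, 180.2]), np.float64(80.6)] 9821
slices 0.9 z90 0.057 [array([545.3, 244.9]), array([59., 55.]), np.float64(77.7)] 468
```

View pics/crop1.png

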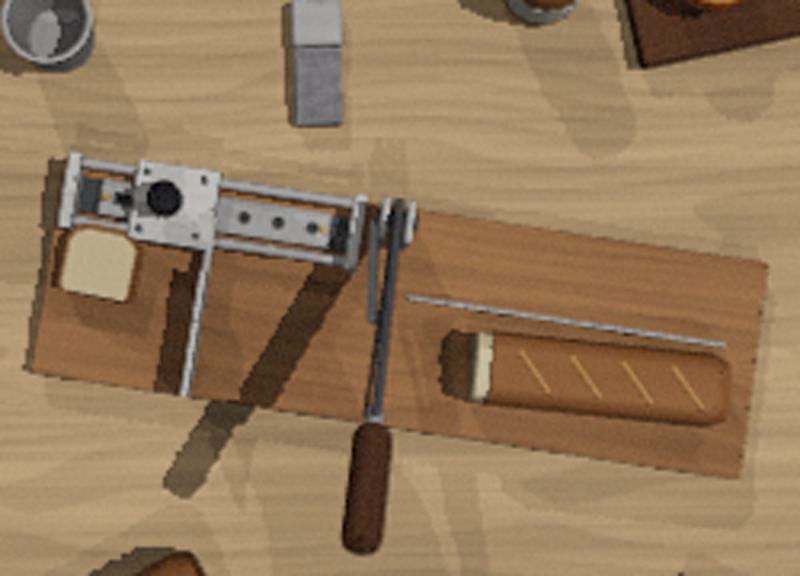

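Run:
```python
from h import *
import numpy as np
from scipy.spatial.transform import Rotation as R
o=manip.get_obs(); print(R.from_quat(o["ee_rot"]).as_matrix().round(3))
w=camera("wrist"); print(np.round(-w["R"].T@w["t"],3),w["R"].round(2),w["vertical_fov"],f(w))
```

```text
[[-0.913  0.408  0.   ]
 [ 0.408  0.913  0.   ]
 [ 0.     0.    -1.   ]]
[0.179 0.604 0.375] [[ 0.41  0.91 -0.  ]
 [ 0.87 -0.39  0.32]
 [ 0.29 -0.13 -0.95]] 65.80338188356944 324.58957169244013
```

Top view: candidate loaves are at (197,319), 274 x 79 mm; (366,228), 201 x 57 mm, on the board with a pale cut end at the blade side; and (419,307), 139 x 40 mm. The one on the board is the middle-sized, and the enlarged crop confirms it. The knob is at about (231,171), and three holes are visible at crop (244,216), (278,222) and (313,228). The fourth should be under the block.

```bash
cat >> h.py <<'E'
YAW=-np.radians(9.4); O=np.array([.5018,.0208])
ex=np.array([np.cos(YAW),np.sin(YAW)]); ey=np.array([-np.sin(YAW),np.cos(YAW)])
def S(p): d=np.asarray(p)[...,:2]-O; return np.stack([d@ex,d@ey],-1)
def W(x,y): return O+x*ex+y*ey
def ray(c,u,v,z):
    d=c["R"].T@np.array([(u-c["cx"])/f(c),(v-c["cy"])/f(c),1]); C=-c["R"].T@c["t"]
    return C+d*(z-C[2])/d[2]
E
python3 - <<'E'
from h import *
c=camera("top")
for n,u,v,z in(("knob",163,197,.0985),("h",244,216,.038),("h",278,222,.038),("h",313,228,.038),("plate top",209,245,.082),("plate bot",184,392,.082),("cutL",474,400,.08),("cutR",478,335,.08)):
    p=ray(c,180+u/3.2,110+v/3.2,z); print(n,p.round(4),(S(p)*1000).round(1))
p,_,_=pts(c); s=S(p)
m=(abs(s[:,0])<.1)&(s[:,1]>-.31)&(s[:,1]<-.02)&(p[:,2]>.055)&(p[:,2]<.1)
r=cv2.minAreaRect((s[m]*1000).astype(np.float32)); print("loaf",r)
k=(np.hypot(*(s-S(W(.06,.19))).T)<.03)&(p[:,2]>.09); print("knob depth",(s[k].mean(0)*1000).round(1),p[k,2].mean())
b=(abs(s[:,0])<.12)&(abs(s[:,1]+.02)<.33)&(abs(p[:,2]-.026)<.004); print(cv2.minAreaRect((s[b]*1000).astype(np.float32)))
print(W(.06,.19),W(.06,.116))
E
```

```text
knob [0.5899 0.1912 0.0985] [ 59.1 182.5]
h [0.5816 0.1307 0.038 ] [ 60.8 121.5]
h [0.5763 0.1032 0.038 ] [60.1 93.4]
h [0.571  0.0748 0.038 ] [59.5 64.6]
plate top [0.5538 0.1569 0.082 ] [ 29.1 142.7]
plate bot [0.439  0.1775 0.082 ] [-87.6 144.3]
cutL [ 0.4295 -0.0488  0.08  ] [-60.  -80.5]
cutR [ 0.4803 -0.053   0.08  ] [ -9.1 -76.3]
loaf ((-27.49364471435547, -178.02700805664062), (58.265907287597656, 200.9066162109375), 2.6939010620117188)
knob depth [ 59.3 182.1] 0.09848480772943224
((-0.05615234375, -16.841552734375), (584.8824462890625, 180.23464965820312), 89.9755630493164)
[0.59202626 0.19844915] [0.57994014 0.12544281]
```

Emit:
carry_out([
  [-0.33,-0.17,0,0,1],
  [-0.67,-0.34,0,0,1],
  [-1,-0.51,0,0,1],
])

```text
clock: 1.72
position: [0.362, 0.4379, 0.2535]
ee_rot: [0.209, 0.978, 0.0, 0.0]
ft_force: [1.0, 1.0, -0.4]
grip_width: 1.001
grasp_force: 0.0
```

Emit:
carry_out([
  [-0.33,-0.17,0,0,1],
  [-0.67,-0.34,0,0,1],
  [-1,-0.51,0,0,1],
])

```text
clock: 2.1
position: [0.4677, 0.3067, 0.2536]
ee_rot: [0.209, 0.978, 0.0, 0.0]
ft_force: [1.0, 0.5, -1.1]
grip_width: 1.003
grasp_force: 0.0
```

Emit:
carry_out([
  [-0.33,-0.17,0,0,1],
  [-0.67,-0.34,0,0,1],
  [-1,-0.51,0,0,1],
])

```text
clock: 2.48
position: [0.5733, 0.1757, 0.2535]
ee_rot: [0.209, 0.978, 0.0, 0.0]
ft_force: [0.6, 0.3, 0.4]
grip_width: 1.0
grasp_force: 0.0
```

Emit:
carry_out([
  [-0.07,-0.04,0.18,-0.25,1],
  [-0.133,-0.077,0.353,-0.485,1],
  [-0.133,-0.077,0.353,-0.485,1],
  [-0.133,-0.077,0.353,-0.485,1],
  [-0.133,-0.077,0.353,-0.485,1],
])

```text
clock: 3.1
position: [0.5861, 0.1595, 0.2018]
ee_rot: [0.084, 0.996, 0.001, 0.001]
ft_force: [0.9, -0.2, 0.1]
grip_width: 0.998
grasp_force: 0.0
```

Run:
```python
from h import *
w=camera("wrist"); save(w,"w1"); o=manip.get_obs()
print(o["clock"],o["position"].round(4),(S(o["position"])*1000).round(1),o["ee_rot"].round(4),o["joint_pos"].round(2))
p,u,v=pts(w); s=S(p)
k=(np.hypot(*(s-[.06,.182]).T)<.03)&(p[:,2]>.09); print("knob",(s[k].mean(0)*1000).round(1),p[k,2].mean().round(4), u[k].mean(),v[k].mean())
for y in(.065,.093,.1215): print(px(w,[*W(.06,y),.038]).round())
```

```text
3.15 [0.586  0.1593 0.2016] [ 60.5 150.4] [8.350e-02 9.965e-01 6.000e-04 8.000e-04] [-0.52  0.32  0.22  1.59 -0.07  1.23  1.12]
knob [ 50.1 186.7] 0.2368 398.3998279171355 356.70223045866703
[186. 195.]
[217. 195.]
[248. 195.]
```

View pics/w1.png

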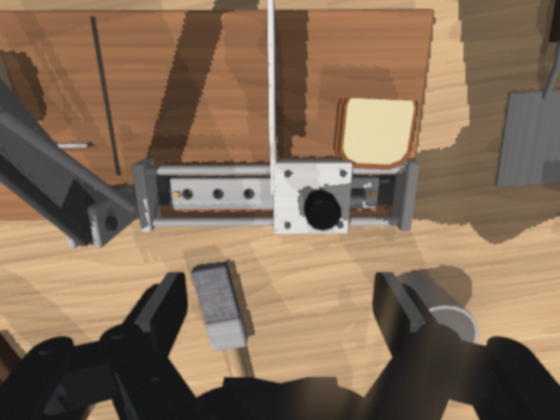

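Wrist view: holes at about (187,194), (218,194) and (249,194), as predicted. The knob is at (322,210), and the slices, plate and block are visible.

Run:
```python
from h import *
w=camera("wrist"); g=cv2.cvtColor(w["img"],cv2.COLOR_RGB2GRAY).astype(float)
for u0 in(187,218,249):
    a=g[186:203,u0-9:u0+10]; m=np.clip(110-a,0,None); v,u=np.mgrid[186:203,u0-9:u0+10]
    uu,vv=(u*m).sum()/m.sum(),(v*m).sum()/m.sum(); print(round(uu,1),round(vv,1),(S(ray(w,uu,vv,.038))*1000).round(1))
p,u,v=pts(w); s=S(p)
k=(np.hypot(*(s-[.06,.182]).T)<.03)&(p[:,2]>.09)&(p[:,2]<.11); r=cv2.minEnclosingCircle((s[k]*1000).astype(np.float32)); print("knob",(s[k].mean(0)*1000).round(1),np.median(p[k,2]).round(4),r,k.sum())
m=(abs(s[:,0]+.04)<.045)&(p[:,2]>.06)&(p[:,2]<.09)&(abs(s[:,1]-.145)<.02);print("plate",np.median(s[m,1]),np.percentile(s[m,1],[5,95]))
```

```text
187.0 193.7 [58.4 65.6]
217.6 193.6 [58.3 93.5]
248.0 193.4 [ 58.3 121.3]
knob [ 56.5 181.8] 0.0978 ((58.22352981567383, 182.55625915527344), 14.053046226501465) 1043
plate 0.14460912349707178 [0.14264884 0.14638406]
```

Emit:
carry_out([
  [0.01,0.213,0.2,0,1],
  [0.01,0.213,0.45,0,1],
  [0.01,0.213,0.65,0,1],
  [0.01,0.213,0.757,0,1],
  [0.01,0.213,0.757,0,1],
  [0.01,0.213,0.757,0,-0.2],
  [0.01,0.213,0.757,0,-0.5],
  [0.01,0.213,0.757,0,-0.7],
  [0.01,0.213,0.757,0,-0.7],
  [0.01,0.213,0.757,0,-0.7],
  [0.01,0.213,0.757,0,-0.7],
], force=35)

```text
clock: 4.58
position: [0.59, 0.1906, 0.0876]
ee_rot: [0.083, 0.997, 0.0, 0.001]
ft_force: [0.4, 0.1, 5.1]
grip_width: 0.312
grasp_force: 34.3
```

Run:
```python
from h import *
o=manip.get_obs()
print(o["clock"],o["position"].round(4),(S(o["position"])*1000).round(1),o["grip_width"],o["grasp_force"],o["ft_force"].round(1))
```

```text
4.575 [0.59   0.1906 0.0876] [ 59.3 181.9] 0.31202811503459205 34.31650757789612 [0.4 0.1 5.1]
```

Emit:
carry_out([
  [0,0,-0.04,0,-0.7],
  [0,0,-0.073,0,-0.7],
  [0,0,-0.073,0,-0.7],
  [0,0,-0.073,0,-0.7],
])

```text
clock: 5.08
position: [0.5897, 0.1902, 0.0974]
ee_rot: [0.083, 0.997, -0.0, 0.0]
ft_force: [6.4, 1.8, -7.5]
grip_width: 0.318
grasp_force: 35.0
```

Run:
```python
from h import *
o=manip.get_obs()
print(o["clock"],o["position"].round(4),(S(o["position"])*1000).round(1),o["grip_width"],o["grasp_force"],o["ft_force"].round(1))
```

```text
5.075 [0.5897 0.1902 0.0974] [ 59.1 181.4] 0.3181705990189083 35.0027060508728 [ 6.4  1.8 -7.5]
```

Emit:
carry_out([
  [0,-0.03,0,0,-0.7],
  [0,-0.08,0,0,-0.7],
  [0,-0.14,0,0,-0.7],
  [0,-0.2,0,0,-0.7],
  [0,-0.26,0,0,-0.7],
  [0,-0.32,0,0,-0.7],
  [0,-0.37,0,0,-0.7],
  [0,-0.395,0,0,-0.7],
  [0,-0.405,0,0,-0.7],
  [0,-0.405,0,0,-0.7],
  [0,-0.405,0,0,-0.7],
])

```text
clock: 6.45
position: [0.5797, 0.13, 0.0975]
ee_rot: [0.084, 0.997, -0.0, 0.0]
ft_force: [5.7, -0.6, -7.5]
grip_width: 0.314
grasp_force: 35.1
```

Run:
```python
from h import *
o=manip.get_obs()
print(o["clock"],o["position"].round(4),(S(o["position"])*1000).round(1),o["grip_width"],o["grasp_force"],o["ft_force"].round(1))
w=camera("wrist"); save(w,"w2")
```

```text
6.45 [0.5797 0.13   0.0975] [ 59.1 120.4] 0.31383536042001503 35.0996196269989 [ 5.7 -0.6 -7.5]
```

View pics/w2.png

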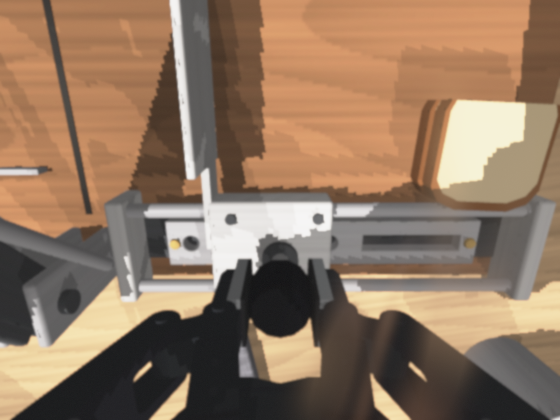

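Wrist view: knob held at (281,290), hole 1 visible at (190,243), and hole 4 just emerging at (333,243) behind the block. The slot is at right.

Run:
```python
from h import *
w=camera("wrist"); g=cv2.cvtColor(w["img"],cv2.COLOR_RGB2GRAY).astype(float)
a=g[235:252,181:200]; m=np.clip(90-a,0,None); v,u=np.mgrid[235:252,181:200]
uu,vv=(u*m).sum()/m.sum(),(v*m).sum()/m.sum(); print("h1",uu,vv,(S(ray(w,uu,vv,.038))*1000).round(1))
print("g row243",g[243,325:345].astype(int), [ (S(ray(w,x,243,.038))*1000).round(1)[1] for x in (338,339,340)])
p,u,v=pts(w); s=S(p)
k=(np.hypot(*(s-[.06,.121]).T)<.022)&(p[:,2]>.100)&(p[:,2]<.116)&(w["img"][v,u].max(1)<60)
print("knob top",(s[k].mean(0)*1000).round(1),cv2.minEnclosingCircle((s[k]*1000).astype(np.float32)),np.median(p[k,2]))
row=g[275:300,240:325].mean(0); print(row.astype(int))
# block edges along row 215
for y in(210,): 
  r=g[y-2:y+2].mean(0); d=np.diff(r); print([(i,int(d[i])) for i in range(195,345) if abs(d[i])>15])
  for x in (211,331): print((S(ray(w,x,y,.057))*1000).round(1))
```

```text
h1 190.75776699029126 241.6616504854369 [57.6 66. ]
g row243 [160 160 160 157 150 133 108  90  88  90  88  89  99 115 128 134 135 135
 135 136] [np.float64(155.6), np.float64(156.2), np.float64(156.8)]
knob top [ 54.5 119.8] ((57.30137252807617, 120.0262680053711), 18.249149322509766) 0.10760334377977367
[74 67 57 47 38 32 29 28 26 25 24 24 24 25 24 23 23 23 23 24 24 24 24 24
 24 24 24 25 25 25 25 25 25 25 25 25 25 25 25 25 25 24 24 24 24 24 24 24
 24 24 24 24 24 24 25 25 25 25 25 25 25 25 24 24 24 25 25 25 24 25 25 27
 28 29 32 39 49 61 73 83 90 92 93 93 93]
[(330, -20), (331, -43), (332, -29), (335, 33), (336, 29)]
[30.8 84. ]
[ 31.  147.1]
```

Emit:
carry_out([
  [0,0.0075,0,0,-0.7],
  [0,0.0075,0,0,-0.7],
  [0,0.0075,0,0,-0.7],
  [0,0.0075,0,0,-0.2],
  [0,0.0075,0,0,-0.2],
  [0,0.0075,0,0,-0.2],
])

```text
clock: 7.3
position: [0.5796, 0.1317, 0.098]
ee_rot: [0.083, 0.997, 0.0, -0.0]
ft_force: [-0.5, -0.9, -0.0]
grip_width: 0.395
grasp_force: 0.0
```

```bash
cat > k.py <<'E'
from h import *
o=manip.get_obs()
print(o["clock"],o["position"].round(4),(S(o["position"])*1000).round(1),o["grip_width"],o["grasp_force"],o["ft_force"].round(1))
for n in("wrist","side","top"):
    w=camera(n); p,u,v=pts(w); s=S(p)
    k=(np.hypot(*(s-[.06,.121]).T)<.012)&(p[:,2]>.085)&(p[:,2]<.116)&(w["img"][v,u].max(1)<70)
    if k.sum(): print(n,"knob z",np.percentile(p[k,2],[10,50,90]).round(4),(s[k].mean(0)*1000).round(1),k.sum())
E
python3 k.py
```

```text
7.3 [0.5796 0.1317 0.098 ] [ 58.7 122.1] 0.3947785381489066 0.0 [-0.5 -0.9 -0. ]
wrist knob z [0.1034 0.1041 0.1049] [ 58.  120.8] 1828
side knob z [0.1009 0.1035 0.104 ] [ 50.  121.4] 4
```

Emit:
carry_out([
  [0,0.006,0,0,-0.2],
  [0,0.01,0,0,-0.2],
  [0,0.012,0,0,-0.2],
  [0,0.014,0,0,-0.2],
  [0,0.016,0,0,-0.2],
  [0,0.017,0,0,-0.2],
  [0,0.018,0,0,-0.2],
])

```text
clock: 8.32
position: [0.5801, 0.134, 0.0977]
ee_rot: [0.083, 0.997, -0.0, -0.0]
ft_force: [-0.2, -0.8, 0.2]
grip_width: 0.398
grasp_force: 0.0
```

```bash
python3 k.py
```

```text
8.325 [0.5801 0.134  0.0977] [ 58.8 124.4] 0.3976343147299873 0.0 [-0.2 -0.8  0.2]
wrist knob z [0.0973 0.0981 0.0988] [ 58.1 121. ] 1699
side knob z [0.0903 0.0934 0.0971] [ 48.5 121.1] 4
```

The plunger snapped fully down: the knob top is at 98 mm, as at the start, and 56 mm (two pitches) beyond hole 1, so it is in hole 3. Next I release, clear the lever and go behind the loaf.

Emit:
carry_out([
  [0,-0.019,0,0,0],
  [0,-0.019,0,0,0.5],
  [0,-0.019,-0.1,0,0.5],
  [0,-0.019,-0.4,0,0.5],
  [0,-0.019,-0.82,0,0.5],
  [0,-0.019,-0.82,0,0.5],
])

```text
clock: 9.22
position: [0.5823, 0.1319, 0.2274]
ee_rot: [0.083, 0.996, 0.002, 0.005]
ft_force: [0.4, 1.1, -0.8]
grip_width: 0.749
grasp_force: 0.0
```

Run:
```python
from h import *
w=camera("wrist"); save(w,"w3"); p,u,v=pts(w); s=S(p)
k=(np.hypot(*(s-[.06,.121]).T)<.03)&(p[:,2]>.085)&(p[:,2]<.116); print("knob",(s[k].mean(0)*1000).round(1),np.percentile(p[k,2],[10,50,90]),cv2.minEnclosingCircle((s[k]*1000).astype(np.float32)))
m=(abs(s[:,0]+.04)<.045)&(p[:,2]>.05)&(p[:,2]<.09)&(abs(s[:,1]-.083)<.02);print("plate",np.percentile(s[m,1],[5,50,95]))
o=manip.get_obs(); print(o["clock"],(S(o["position"])*1000).round(1),o["position"][2])
```

```text
knob [ 56.2 121.1] [0.09376671 0.09773341 0.09878301] ((58.313926696777344, 121.13796997070312), 13.925579071044922)
plate [0.08157763 0.08486355 0.08518685]
9.275 [ 60.  122.3] 0.2243763199565524
```

Emit:
carry_out([
  [0,-0.35,0,0,0.5],
  [0,-0.7,0,0,0],
  [0,-1,0,0,-0.4],
])

```text
clock: 9.65
position: [0.5538, -0.0186, 0.2201]
ee_rot: [0.084, 0.996, -0.0, -0.001]
ft_force: [0.3, -0.4, 0.0]
grip_width: 0.332
grasp_force: 0.0
```

Emit:
carry_out([
  [0,-0.35,0,0,-0.43],
  [0,-0.7,0,0,-0.43],
  [0,-1,0,0,-0.43],
])

```text
clock: 10.02
position: [0.5288, -0.1664, 0.2202]
ee_rot: [0.084, 0.996, 0.0, -0.001]
ft_force: [0.6, 0.3, -0.0]
grip_width: 0.284
grasp_force: 0.0
```

Emit:
carry_out([
  [0.2,-0.25,0,0.3,-0.43],
  [0.4,-0.5,0,0.65,-0.43],
  [0.593,-0.8,0,1,-0.43],
  [0.593,-0.8,0,1,-0.43],
])

```text
clock: 10.52
position: [0.4191, -0.2711, 0.2205]
ee_rot: [0.342, 0.94, 0.0, -0.0]
ft_force: [0.4, 0.8, -0.6]
grip_width: 0.284
grasp_force: 0.0
```

Emit:
carry_out([
  [0,0,0,0.33,-0.43],
  [0,0,0,0.66,-0.43],
  [0,0,0,1,-0.43],
  [0,0,0,1,-0.43],
])

```text
clock: 11.02
position: [0.4225, -0.2673, 0.2203]
ee_rot: [0.569, 0.822, -0.0, -0.0]
ft_force: [-0.2, 0.2, 0.4]
grip_width: 0.283
grasp_force: 0.0
```

Emit:
carry_out([
  [0,0,0,0.33,-0.43],
  [0,0,0,0.66,-0.43],
  [0,0,0,1,-0.43],
  [0,0,0,1,-0.43],
])

```text
clock: 11.52
position: [0.4223, -0.2676, 0.2205]
ee_rot: [0.762, 0.648, -0.0, -0.0]
ft_force: [0.2, 0.2, 0.2]
grip_width: 0.283
grasp_force: 0.0
```

```bash
cat > l.py <<'E'
from h import *
from scipy.spatial.transform import Rotation as R
o=manip.get_obs(); M=R.from_quat(o["ee_rot"]).as_matrix()
print(o["clock"],"tcp",(S(o["position"])*1000).round(1),o["position"][2].round(4),"toolx slicer yaw",np.degrees(np.arctan2(M[1,0],M[0,0])-YAW).round(1),"grip",o["grip_width"].round(3),"F",(o["ft_force"][:2]@np.c_[ex,ey]).round(1),o["ft_force"][2].round(1))
for n in("top","side"):
    c=camera(n); q=[r for r in outline_of("loaf",c)]
    for r in q:
        p,u,v=pts(c,r["region"]); s=S(p)
        m=(abs(s[:,0])<.1)&(s[:,1]>-.33)&(s[:,1]<.1)&(p[:,2]>.06)&(p[:,2]<.095)
        if m.sum()>300:
            t=s[m]*1000; print(n,round(r["conf"],2),[np.round(x,1) for x in cv2.minAreaRect(t.astype(np.float32))],"y",np.percentile(t[:,1],[.5,99.5]).round(1),"z",np.percentile(p[m,2],95).round(4))
    if n=="side": save(c,"s%d"%(o["clock"]*100))
E
python3 l.py; ls pics
```

```text
crop1.png
side.png
top.png
w1.png
w2.png
w3.pngTraceback (most recent call last):
  File "l.py", line 4, in <module>
    print(o["clock"],"tcp",(S(o["position"])*1000).round(1),o["position"][2].round(4),"toolx slicer yaw",np.degrees(np.arctan2(M[1,0],M[0,0])-YAW).round(1),"grip",o["grip_width"].round(3),"F",(o["ft_force"][:2]@np.c_[ex,ey]).round(1),o["ft_force"][2].round(1))
                                                                                                                                                                   ^^^^^^^^^^^^^^^^^^^^^
AttributeError: 'float' object has no attribute 'round'
```

```bash
sed -i 's/o\["grip_width"\].round(3)/round(float(o["grip_width"]),3)/' l.py; python3 l.py; ls pics
```

```text
11.525 tcp [ -31.3 -297.5] 0.2205 toolx slicer yaw 90.2 grip 0.283 F [0.1 0.2] 0.2
top 0.78 [array([ -27.6, -178. ]), array([ 58.1, 200.1]), np.float64(2.7)] y [-276.1  -78.4] z 0.0873
side 0.6 [array([ -29.5, -179. ]), array([ 58.6, 204.3]), np.float64(3.3)] y [-279.9  -80.5] z 0.0843
crop1.png
s1152.png
side.png
top.png
w1.png
w2.png
w3.png
```

Emit:
carry_out([
  [-0.033,0.02,0.3,0,-0.43],
  [-0.033,0.02,0.65,0,-0.43],
  [-0.033,0.02,0.95,0,-0.43],
  [-0.033,0.02,1,0,-0.43],
])

```text
clock: 12.22
position: [0.4226, -0.2727, 0.0684]
ee_rot: [0.763, 0.647, -0.001, -0.002]
ft_force: [0.6, -0.3, 1.0]
grip_width: 0.283
grasp_force: 0.0
```

Emit:
carry_out([
  [0,0,0.08,0,-0.43],
  [0,0,0.08,0,-0.43],
  [0.04,0,0.08,0,-0.43],
  [0.08,0,0.08,0,-0.43],
  [0.12,0,0.08,0,-0.43],
  [0.16,0,0.08,0,-0.43],
  [0.2,0,0.08,0,-0.43],
  [0.24,0,0.08,0,-0.43],
  [0.28,0,0.08,0,-0.43],
  [0.32,0,0.08,0,-0.43],
  [0.36,0,0.08,0,-0.43],
  [0.4,0,0.08,0,-0.43],
  [0.4,0,0.08,0,-0.43],
])

```text
clock: 13.85
position: [0.4344, -0.2133, 0.0586]
ee_rot: [0.763, 0.646, 0.0, -0.0]
ft_force: [0.3, -0.0, -0.2]
grip_width: 0.284
grasp_force: 0.0
```

```bash
python3 l.py; ls pics
```

```text
13.85 tcp [ -28.2 -241.9] 0.0586 toolx slicer yaw 89.9 grip 0.284 F [0.3 0.1] -0.2
top 0.91 [array([ -23.8, -129.1]), array([200.6,  58.2]), np.float64(89.8)] y [-225.3  -29.1] z 0.0874
side 0.87 [array([ -38.5, -131.6]), array([ 37.9, 201.2]), np.float64(2.6)] y [-231.   -31.6] z 0.084
crop1.png
s1152.png
s1385.png
side.png
top.png
w1.png
w2.png
w3.png
```

Emit:
carry_out([
  [0.04,0,0,0,-0.43],
  [0.08,0,0,0,-0.43],
  [0.12,0,0,0,-0.43],
  [0.16,0,0,0,-0.43],
  [0.2,0,0,0,-0.43],
  [0.24,0,0,0,-0.43],
  [0.28,0,0,0,-0.43],
  [0.32,0,0,0,-0.43],
  [0.36,0,0,0,-0.43],
  [0.4,0,0,0,-0.43],
  [0.44,0,0,0,-0.43],
  [0.48,0,0,0,-0.43],
  [0.52,0,0,0,-0.43],
  [0.56,0,0,0,-0.43],
  [0.59,0,0,0,-0.43],
  [0.61,0,0,0,-0.43],
  [0.62,0,0,0,-0.43],
  [0.62,0,0,0,-0.43],
])

```text
clock: 16.3
position: [0.4499, -0.1224, 0.0588]
ee_rot: [0.764, 0.646, 0.0, -0.0]
ft_force: [0.6, 0.8, 0.4]
grip_width: 0.284
grasp_force: 0.0
```

```bash
python3 l.py; ls pics|tail -9; cd pics; python3 -c "
import cv2,glob
f=sorted(x for x in glob.glob('s1*.png'))[-1]; i=cv2.imread(f)[120:300,220:400]; cv2.imwrite('c2.png',cv2.resize(i,None,fx=3.3,fy=3.3,interpolation=2))"
```

```text
16.3 tcp [ -27.9 -149.7] 0.0588 toolx slicer yaw 89.8 grip 0.284 F [0.5 0.9] 0.4
top 0.84 [array([-23.4, -33.8]), array([192.9,  58. ]), np.float64(89.9)] y [-126.5   60.9] z 0.0874
crop1.png
s1152.png
s1385.png
s1630.png
side.png
top.png
w1.png
w2.png
w3.png
```

View pics/c2.png

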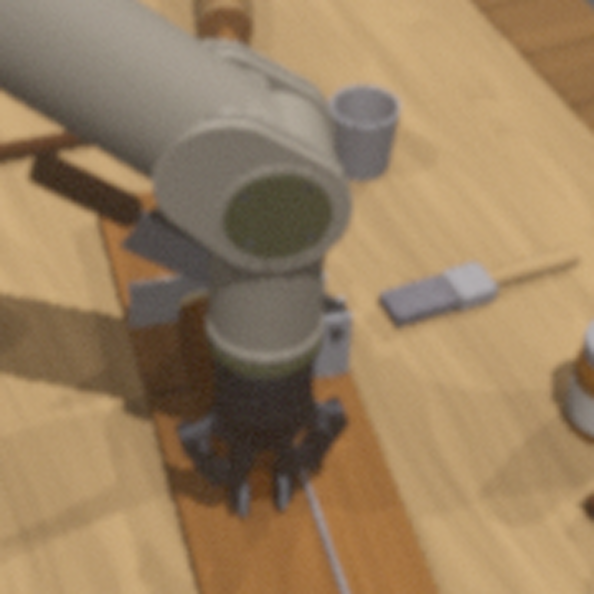

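The fingers are behind the loaf, the lever handle at (85,185) is clear of the arm, and forces are near zero. Now I approach slowly.

Emit:
carry_out([
  [0.02,0,0,0,-0.43],
  [0.04,0,0,0,-0.43],
  [0.06,0,0,0,-0.43],
  [0.08,0,0,0,-0.43],
  [0.09,0,0,0,-0.43],
  [0.1,0,0,0,-0.43],
  [0.11,0,0,0,-0.43],
  [0.12,0,0,0,-0.43],
])

```text
clock: 17.5
position: [0.4528, -0.1048, 0.0588]
ee_rot: [0.764, 0.646, 0.0, 0.0]
ft_force: [-0.1, -4.1, 0.9]
grip_width: 0.286
grasp_force: 0.0
```

```bash
python3 l.py
```

```text
17.5 tcp [ -27.8 -131.9] 0.0588 toolx slicer yaw 89.8 grip 0.286 F [ 0.6 -4.1] 0.9
top 0.97 [array([-23.4, -15.5]), array([ 58.1, 192.4]), np.float64(0.0)] y [-107.5   79.5] z 0.0874
```

Emit:
carry_out([
  [0.004,0,0,0,-0.43],
  [0.008,0,0,0,-0.43],
  [0.012,0,0,0,-0.43],
  [0.016,0,0,0,-0.43],
])

```text
clock: 18.2
position: [0.4531, -0.1024, 0.0587]
ee_rot: [0.764, 0.646, 0.0, -0.0]
ft_force: [-1.0, -2.0, 1.9]
grip_width: 0.284
grasp_force: 0.0
```

Emit:
carry_out([
  [0.004,0,0,0,-0.43],
  [0.008,0,0,0,-0.43],
  [0.012,0,0,0,-0.43],
  [0.016,0,0,0,-0.43],
])

```text
clock: 18.7
position: [0.4535, -0.1, 0.0587]
ee_rot: [0.764, 0.646, -0.0, -0.0]
ft_force: [-0.4, -2.6, -0.6]
grip_width: 0.284
grasp_force: 0.0
```

```bash
python3 l.py
```

```text
18.7 tcp [ -27.9 -127.1] 0.0587 toolx slicer yaw 89.8 grip 0.284 F [ 0.1 -2.6] -0.6
top 0.97 [array([-23.7, -12.6]), array([ 58.1, 187.2]), np.float64(0.3)] y [-102.2   80. ] z 0.0872
```

Emit:
carry_out([
  [0.006,0,0,0,-0.43],
  [0.011,0,0,0,-0.43],
  [0.016,0,0,0,-0.43],
  [0.02,0,0,0,-0.43],
  [0.024,0,0,0,-0.43],
])

```text
clock: 19.52
position: [0.4542, -0.0965, 0.0587]
ee_rot: [0.764, 0.646, 0.0, -0.0]
ft_force: [-0.9, -2.8, 0.1]
grip_width: 0.286
grasp_force: 0.0
```

Emit:
carry_out([
  [0.004,0,0,0,-0.43],
  [0.008,0,0,0,-0.43],
])

```text
clock: 19.77
position: [0.4543, -0.0953, 0.0587]
ee_rot: [0.764, 0.646, 0.0, -0.0]
ft_force: [-0.0, -1.0, 0.1]
grip_width: 0.284
grasp_force: 0.0
```

Emit:
carry_out([
  [0.004,0,0,0,-0.43],
  [0.008,0,0,0,-0.43],
])

```text
clock: 20.02
position: [0.4545, -0.0945, 0.0588]
ee_rot: [0.764, 0.646, -0.0, 0.0]
ft_force: [-0.8, -3.7, -0.3]
grip_width: 0.286
grasp_force: 0.0
```

```bash
python3 l.py
```

```text
20.025 tcp [ -27.8 -121.4] 0.0588 toolx slicer yaw 89.8 grip 0.286 F [-0.1 -3.8] -0.3
top 0.72 [array([-23.2,  -3.9]), array([190. ,  58.1]), np.float64(89.8)] y [-95.6  89.6] z 0.0872
```

Emit:
carry_out([
  [0.004,0,0,0,-0.43],
  [0.007,0,0,0,-0.43],
  [0.007,0,0,0,-0.43],
])

```text
clock: 20.6
position: [0.4547, -0.0933, 0.0587]
ee_rot: [0.764, 0.646, -0.0, 0.0]
ft_force: [-1.1, -5.2, -0.7]
grip_width: 0.292
grasp_force: 0.0
```

Emit:
carry_out([
  [0.003,0,0,0,-0.43],
  [0.006,0,0,0,-0.43],
  [0.006,0,0,0,-0.43],
])

```text
clock: 20.98
position: [0.4548, -0.0931, 0.0587]
ee_rot: [0.764, 0.645, -0.0, 0.0]
ft_force: [-0.7, -7.6, 0.2]
grip_width: 0.288
grasp_force: 0.0
```

The push stopped advancing and force rose to 7.6 N at the predicted spot (TCP y ≈ -120), so the loaf is against the stop. Backing off and checking.

Emit:
carry_out([
  [-0.02,0,0,0,-0.43],
  [-0.1,0,0,0,-0.43],
  [-0.3,0,0,0,-0.43],
  [-0.5,0,0,0,-0.43],
  [-0.7,0,-0.3,0,-0.43],
  [-0.9,0,-0.7,0,-0.43],
  [-1,0,-1,0,-0.43],
  [-1,0,-1,0,-0.43],
  [-1,0,-1,0,-0.43],
])

```text
clock: 22.1
position: [0.4297, -0.2398, 0.2081]
ee_rot: [0.763, 0.646, 0.0, -0.0]
ft_force: [-0.8, -0.7, -0.7]
grip_width: 0.284
grasp_force: 0.0
```

```bash
python3 l.py; python3 k.py
python3 - <<'E'
from h import *
a=camera("top");b=camera("side")
i=cv2.resize(a["img"][140:270,180:330],None,fx=2.6,fy=2.6,interpolation=2); j=cv2.resize(b["img"][140:270,240:390],None,fx=2.6,fy=2.6,interpolation=2)
cv2.imwrite("pics/fin.png",np.hstack([i,j])[...,::-1])
p,u,v=pts(a); s=S(p)
m=(abs(s[:,0]+.04)<.045)&(p[:,2]>.074)&(p[:,2]<.09)&(abs(s[:,1]-.083)<.02);print("plate",np.percentile(s[m,1],[5,50,95]))
E
```

```text
22.1 tcp [ -28.6 -268.9] 0.2081 toolx slicer yaw 89.9 grip 0.284 F [-0.7 -0.8] -0.7
top 0.87 [array([-23.5,  -9.7]), array([189.4,  57.4]), np.float64(89.7)] y [-103.5   83.8] z 0.0876
side 0.78 [array([-24.4, -15.7]), array([188.1,  59.4]), np.float64(89.7)] y [-107.6   76.2] z 0.0848
22.3 [ 0.4295 -0.2395  0.2076] [ -28.8 -268.6] 0.2834766718713294 0.0 [ 0.4 -0.2 -1.1]
top knob z [0.0949 0.099  0.1019] [ 59.5 121.8] 68
plate [0.06450797 0.07854571 0.09056421]
```

View pics/fin.png

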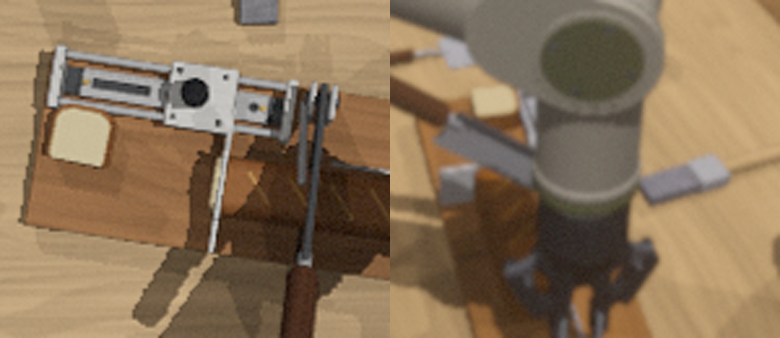

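The loaf lies flat and square against the stop plate at about (222,185) in the left crop. The knob at (194,92) is down, and hole 1 shows at (255,107), with hole 2 under the block edge.

```bash
python3 -c "
from h import *
print(ticket.hand_in())"
```

```text
the job is handed in; nothing more can be done
None
```

The job is handed in: the stop is pinned in the third hole from the blade with its plunger fully down, and the loaf is up against the stop, under 0.5° off square but about 6 mm off the lane's middle towards the guide strip.

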